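Clamp the loaded slide carrier

ROBOT

A 6-joint arm with a two-finger parallel gripper is mounted at the origin on the work surface. World frame = base frame: x ahead of the robot, y to its left, z up, the work surface at z = 0. Lengths are in mm, angles in degrees, forces in N, time in s.
With the tool pointing down it reaches from about 350 to 850 mm from the base axis. Payload 8.1 kg.
Tool frame: the origin (TCP) lies at the very end of the fingers, on their centre line; the grasp point (between the pads) lies r.tcp_to_grasp behind it (r.tcp_to_grasp is the distance from the TCP to the grasp point, in mm); z points along the fingers, y is the line along which they close (so a half turn about z gives the same grasp; the last joint's range is limited). The gripper opens to 85 mm and grips with 20 to 120 N. Pads are 22 mm wide; open, the fingers measure 114 mm over their backs; the gripper's body (76 mm by 85 mm) begins 54 mm behind the grasp point. The pads swing forward as they close: fully open they stand 13 mm farther back than shut.
Start: joints at [67.758, 7.471, 85.268, -0, 87.261, -4.893], TCP at [178.895, 572.715, 231.292] pointing down, gripper open.
Joint ranges: [-169.43, 169.43], [-51.17, 129.36], [1.28, 143.12], [-76.62, 256.62], [0, 156.53], [-152.29, 152.29]. Speed limits (degrees/s): [136.94, 136.94, 159.86, 180, 180, 180].

INTERFACE

Orientations are given as [roll, pitch, yaw] about the fixed x, y, z axes, in that order (R = Rz(yaw) Ry(pitch) Rx(roll)).
In Python, from bench import r gives the robot as it stands.
- The arm moves only by the shell command python3 -m handwheel 'ROWS' [OPENING] [FORCE]. ROWS is JSON, a list of rows, each a list of 4 numbers: the shift along the tool's x, y, z in m, then the turn about the tool's z in degrees. A call has 1 to 10 rows; each row shifts and turns the commanded pose from where the row before left it, along the tool's axes as they then stand; what a row does not reach is not made up. A row lasts 1/10 s, in which the tool goes at most 50 mm and 8.59 degrees, less where a joint would pass 70% of its speed; a pose out of reach is approached as far as the arm can. A call is refused whole if a number of a shift passes 0.05 or a number of a turn 8.59, either way. A call with a gripper value outside its range is refused whole. OPENING is the finger opening in m, from 0 to 0.0854, set as the call begins (- or left out, the last holds). The fingers move at their own pace and stop on an object; FORCE is the grip in N (left out, the last holds). Time passes only in rows, so rows that do not move let the fingers close. It gives the time, the measured TCP pose, the force, the opening and the grip force at its end, in the units of the state.
- r.sense(): the state, without advancing time (a new reading comes with each control period).
- r.snapshot(name): name is "scene" or "side" or "wrist"; returns the picture (480x640x3 uint8, red, green, blue); there is no depth.
- r.camera_params(name): a dict with "fx", "fy", "cx", "cy" (pixels), "D" ([k1, k2, p1, p2, k3] as OpenCV has them; the pictures are not rectified), "R" (3x3) and "t" (3): a world point X has camera coordinates R X + t; the wrist camera has in their place "mount" (4x4, takes a point from camera to tool coordinates, whose origin is the TCP and whose axes are the flange's). Camera axes: x right, y down, z forward; pixel columns grow to the right and rows downward; lengths in mm; the calibration is good to about 2 mm. A picture is of the moment at which its call begins: read the wrist's pose just before it. camera_params takes no time and is no camera call.
- r.hand_in(): hands the job in; it is judged then, once.
The state is a dict: "time": time; "joint_pos": joint angles; "qd": joint speeds; "joint_efforts": joint torques, N m; "tool_pos": TCP position; "tcp_rot": TCP orientation; "ft_force": force on the tool from outside, world axes, zero at the start; "wrist_torque": the same for the moment, N m; "finger_gap": finger opening in mm; "grip_force": force on a finger pad.
Only numpy, scipy, OpenCV 4.12 (cv2) and the standard library are available. Lean on these libraries where they do the work, as an engineer would, in place of code of your own. Each camera call takes 0.05 s, during which the arm holds its last target. There are 200 camera calls.

TASK

Two identical slide clamps stand on the lab bench with their sprung levers up, and a slide carrier lies in the bed of one of them. Press the lever of the loaded clamp all the way down until its catch holds it, and let go. Leave the empty clamp's lever up and the carrier lying in its bed.

Things in the scene. Friction and masses are not known exactly. Their poses are not given: they have to be found in the camera images.
- loaded_lever (a joint): Lever of the clamp holding the carrier, rad: 0 = up (sloping 0.6 rad above level), 0.6 = fully down (level, at its stop). A spring drives it back up; pushing down at mid-pad takes about 2 N at first and, near 0.5, about 9 N to push the sprung side catch aside. The catch snaps over only in the last 4 mm (from about 0.58); then the lever stays at 0.6 by itself.
- loaded_pad (a point): Top centre of the black thumb pad (46 mm along the lever, 34 wide) at that lever's free end. Axes turn with the lever: x from pad to hinge, y parallel to the hinge, z out of the pad's top. Hinge axis: 150 mm along +x, 16 mm along -z from here, 42 mm above the bench. This point is 140 mm above the bench when up, 58 when down. The base is fixed; the catch, 65 mm towards the hinge, is 52 mm high.
- spare_lever (a joint): Lever of the other, empty clamp, identical in shape and values, standing beside the loaded one, to its left or right: 0 = up, 0.6 = fully down. Both clamps have grey bases 200 mm (along the lever) x 104 x 12 mm.
- carrier: Slide carrier: loose white plastic frame 34 x 84 x 10 mm with a glass slide, lying crosswise under the lever in the shallow bed of the loaded clamp, its ends showing on both sides. Origin: centre of its underside, 12 mm above the bench; y along its length, z up. The lowered lever stays about 5 mm clear of it.
Not all that is in view belongs to the job. What is shaped like the part that bears spare_lever but purple or yellow is not meant.

How it is judged (in metres and radians):
At the end, for the whole second after the job is handed in: The loaded clamp's lever stays down by itself, at 0.57 rad or more; the empty clamp's lever is up (below 0.1 rad); the carrier lies flat (within 10 degrees) in its bed, within 12 mm of where it started (value of joint loaded_lever above 0.57 rad and value of joint spare_lever below 0.1 rad and distance of carrier from where it was at the start of the episode below 0.012 m and angle between carrier's own z axis and vertical below 0.17 rad); the robot touches nothing.
It fails at once if the empty clamp's lever is pressed down (beyond 0.3 rad) (value of joint spare_lever above 0.3 rad).
It also fails if it takes over 29 s, if anything falls off the work surface, if the arm or the gripper's body presses on something with over 40 N, if the wrist force passes 120 N, or if a joint passes its speed limit or range.

## Working session

There is one attempt and no reset: what is moved stays moved. The work goes in short steps, Python scripts to look and compute and a shell command to move; the robot and the scene stay as the last step left them, time stands still between calls to the robot, and variables do not carry over. Pictures are saved under pics/ and viewed, at most 10 in all, crops included, and the job is handed in when it is done.

```bash
mkdir -p pics
python3 - <<'E'
from bench import r
import cv2,numpy as np
for n in("scene","side"):
    cv2.imwrite(f"pics/{n}0.png",r.snapshot(n)[:,:,::-1]); p=r.camera_params(n); print(n,{k:np.round(v,3).tolist() for k,v in p.items()})
s=r.sense();print(s["tool_pos"],s["tcp_rot"],s["ft_force"],s["time"],r.tcp_to_grasp)
E
```

```text
scene {'fx': 607.568, 'fy': 607.568, 'cx': 312.218, 'cy': 236.055, 'D': [0.073, 0.0, 0.0, 0.0, 0.0], 'R': [[-0.336, 0.942, 0.017], [0.754, 0.28, -0.594], [-0.565, -0.187, -0.804]], 't': [146.458, -390.105, 1729.222]}
side {'fx': 477.066, 'fy': 477.066, 'cx': 316.854, 'cy': 234.947, 'D': [-0.08, 0.0, 0.0, 0.0, 0.0], 'R': [[0.978, -0.211, 0.006], [-0.147, -0.701, -0.698], [0.151, 0.681, -0.716]], 't': [-534.781, 210.378, 1067.154]}
[178.69293588 572.2353859  230.32665318] [-1.79902549e+02 -8.63337187e-03  1.62652200e+02] [-0.34373698 -0.30233573 -0.10475835] 0.1 18.700000000000003
```

View pics/scene0.png

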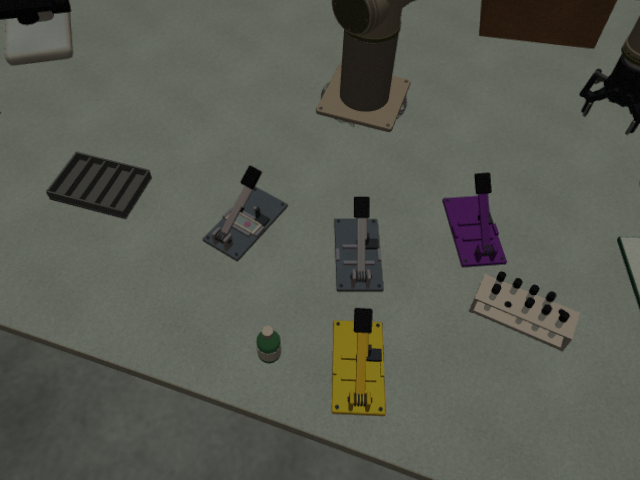

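View pics/side0.png

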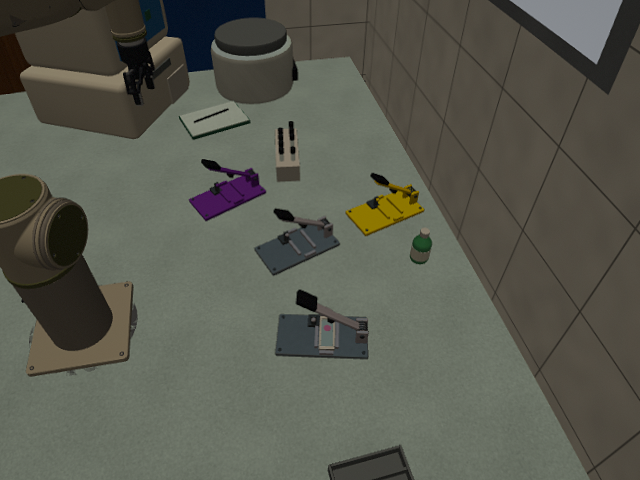

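Four clamps are in view. Scene pixels:
- (245,222): grey, with the white carrier under its lever. This is the loaded clamp; it is at about (322,335) in side.
- (358,253): grey and empty. This is the spare.
- (475,230): purple, and (358,367): yellow. Both are decoys.

Next I'll confirm the loaded clamp in an enlarged crop.

Run:
```python
import cv2,numpy as np
a=cv2.imread("pics/scene0.png")[160:265,195:295]; b=cv2.imread("pics/side0.png")[280:368,268:378]
a=cv2.resize(a,(400,420),interpolation=cv2.INTER_CUBIC); b=cv2.resize(b,(400,320),interpolation=cv2.INTER_CUBIC)
o=np.zeros((420,800,3),np.uint8);o[:,:400]=a;o[:320,400:]=b
o=np.clip(o*1.6,0,255).astype(np.uint8)
cv2.imwrite("pics/crop1.png",o)
```

```text
(no output)
```

View pics/crop1.png

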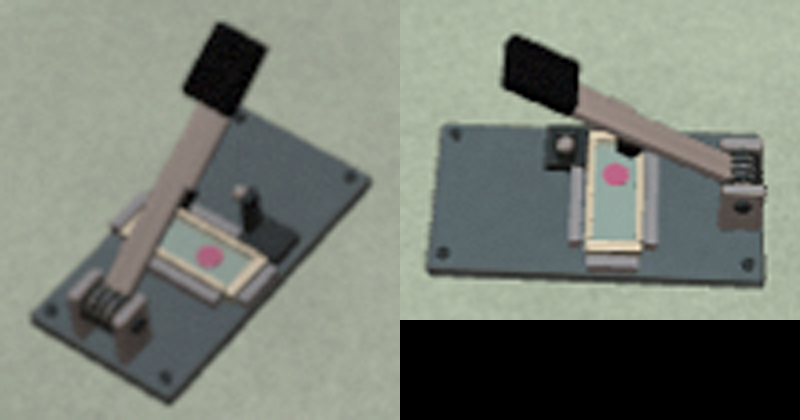

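The crop confirms it: this grey clamp has the white carrier with a pink spot in its bed, its lever is up and its pad is black. Next I'll triangulate the pad and fit the base.

```bash
cat > h.py <<'E'
from bench import r
import cv2,numpy as np
def ray(n,px):
    p=r.camera_params(n);K=np.array([[p["fx"],0,p["cx"]],[0,p["fy"],p["cy"]],[0,0,1]])
    u=cv2.undistortPoints(np.array([[px]],float),K,np.array(p["D"],float))[0,0]
    R=np.array(p["R"]);t=np.array(p["t"]);d=R.T@np.array([*u,1]);return -R.T@t,d/np.linalg.norm(d)
def atz(n,px,z):
    c,d=ray(n,px);return c+d*(z-c[2])/d[2]
def tri(*a):
    A=0;b=0
    for n,px in a:
        c,d=ray(n,px);M=np.eye(3)-np.outer(d,d);A=A+M;b=b+M@c
    return np.linalg.solve(A,b)
E
python3 - <<'E'
from h import *
np.set_printoptions(precision=1,suppress=True)
S=lambda x,y:("scene",(195+x/4,160+y/4)); D=lambda x,y:("side",(268+(x-400)/3.636,280+y/3.636))
print("pad",tri(S(227,66),D(541,75)),atz(*S(227,66),140),atz(*D(541,75),140))
for n,L in(("scene",[S(33,318),S(168,398),S(372,180),S(240,107)]),("side",[D(764,135),D(765,277),D(429,268),D(441,125)])):
    P=np.array([atz(*q,12) for q in L]);print(n,P,P.mean(0),[np.linalg.norm(P[i]-P[i-1]) for i in range(4)])
    v=P[3]+P[2]-P[0]-P[1];print("hinge->pad dir",np.degrees(np.arctan2(v[1],v[0])))
# spare pad
print("spare",atz("scene",(361,206),140))
print(r.camera_params("wrist")["mount"])
E
```

```text
pad [ 496.5 -126.4  136.3] [ 497.5 -123.9  140. ] [ 497.4 -130.8  140. ]
scene [[ 613.7 -204.8   12. ]
 [ 638.1 -109.1   12. ]
 [ 448.5  -58.2   12. ]
 [ 422.5 -155.8   12. ]] [ 530.7 -132.    12. ] [np.float64(197.40565084603008), np.float64(98.78306928690044), np.float64(196.34405565518745), np.float64(101.03061115855697)]
hinge->pad dir 165.2851151804175
side [[ 641.8 -112.3   12. ]
 [ 614.3 -208.6   12. ]
 [ 422.9 -161.8   12. ]
 [ 445.9  -63.1   12. ]] [ 531.2 -136.4   12. ] [np.float64(201.98176880225446), np.float64(100.17896579814138), np.float64(197.0046480005113), np.float64(101.36633674393478)]
hinge->pad dir 166.09333301993232
spare [493.5 130.  140. ]
[[   0.    -0.9   -0.3   81.9]
 [   1.     0.     0.     0.5]
 [  -0.    -0.3    0.9 -142.6]
 [   0.     0.     0.     1. ]]
```

The loaded base centre is (531,-134) with the lever pointing along about 165.7°, and the pad is at (497,-127,140). The base sizes come out at 198x100, which fits. I'll move above the pad with the fingers shut. Tool x already nearly follows the lever, so a 3° turn is enough.

```bash
R='[-0.0256,-0.0286,0,-0.15]'; python3 -m handwheel '[[-0.0256,-0.0286,0,0],[-0.0256,-0.0286,0,0],[-0.0256,-0.0286,0,0],[-0.0256,-0.0286,0,0],[-0.0256,-0.0286,0,0],[-0.0256,-0.0286,0,0],[-0.0256,-0.0286,0,0],[-0.0256,-0.0286,0,0],[-0.0256,-0.0286,0,0],[-0.0256,-0.0286,0,0]]' 0 20
```

```text
time: 1.1
tool_pos: [338.1, 221.9, 231.0]
tcp_rot: [-180.0, -0.0, 162.7]
ft_force: [0.7, 0.8, -0.1]
finger_gap: -0.0
grip_force: 0.0
```

```bash
python3 -m handwheel '[[-0.0256,-0.0286,0,0],[-0.0256,-0.0286,0,0],[-0.0256,-0.0286,0,0],[-0.0256,-0.0286,0,0],[-0.0256,-0.0286,0,0],[-0.0256,-0.0286,0,0],[-0.0256,-0.0286,0,0],[-0.0256,-0.0286,0,0],[-0.0256,-0.0286,0,0],[0,0,0,-3]]'
python3 - <<'E'
from h import *
s=r.sense();print(s["tool_pos"],s["tcp_rot"])
a=r.snapshot("wrist");b=r.snapshot("side")[230:370,250:390]
b=cv2.resize(b,(320,320));o=np.zeros((480,800,3),np.uint8);o[:,:480]=a[:,80:560];o[:320,480:]=b
cv2.imwrite("pics/w1.png",np.clip(o[:,:,::-1]*1.5,0,255).astype(np.uint8))
E
```

```text
time: 2.1
tool_pos: [481.8, -94.7, 230.5]
tcp_rot: [-179.9, -0.0, 165.5]
ft_force: [-0.5, 1.0, -0.6]
finger_gap: -0.2
grip_force: 0.0
[481.76415293 -94.73714902 230.54707827] [-1.79927434e+02 -3.56198208e-02  1.65455942e+02]
```

View pics/w1.png

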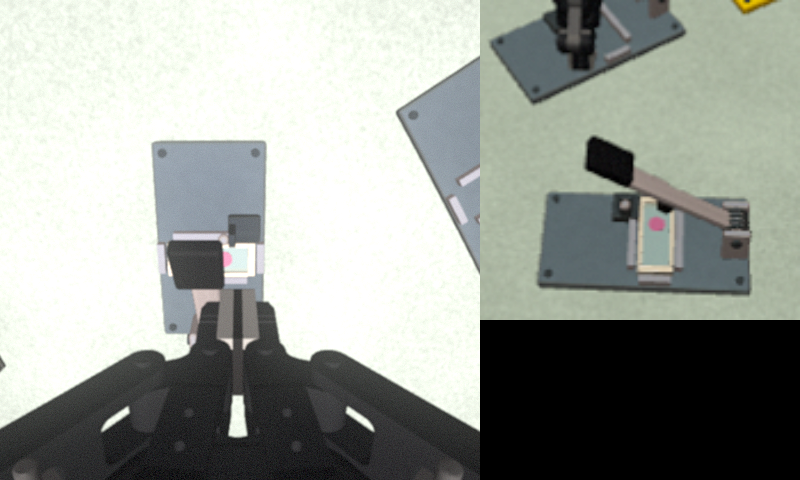

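The wrist view shows the pad top centred at about full-frame (275,264), with the loaded clamp aligned with the tool. I'll locate the pad from this view.

Run:
```python
from h import *
from scipy.spatial.transform import Rotation as Ro
np.set_printoptions(precision=1,suppress=True)
s=r.sense();p=r.camera_params("wrist");M=np.array(p["mount"]);K=np.array([[p["fx"],0,p["cx"]],[0,p["fy"],p["cy"]],[0,0,1]])
R=Ro.from_euler("xyz",s["tcp_rot"],degrees=True).as_matrix()
def at(px,z):
    u=cv2.undistortPoints(np.array([[px]],float),K,np.array(p["D"],float))[0,0]
    c=R@M[:3,3]+s["tool_pos"];d=R@M[:3,:3]@np.array([*u,1]);return c+d*(z-c[2])/d[2]
far=at((80+195,241),153);near=at((80+197,288),127)
print("pad",at((275,264),140),far,near,np.linalg.norm(far-near))
P=np.array([at((80+x,y),12) for x,y in((153,142),(266,141),(162,153),(255,153))]);print(P)
for c in(at((275,264),140),(far+near)/2):print("delta tool mm",R.T@(c-s["tool_pos"]))
d=P[1]-P[0];print(np.degrees(np.arctan2(d[1],d[0]))+90,np.linalg.norm(d))
```

```text
pad [ 492.7 -121.8  140. ] [ 473.5 -114.8  153. ] [ 515.3 -128.3  127. ] 50.97920790122337
[[ 419.4 -153.1   12. ]
 [ 443.8  -55.    12. ]
 [ 430.9 -148.2   12. ]
 [ 451.8  -67.    12. ]]
delta tool mm [-19.  -26.   90.5]
delta tool mm [-20.6 -25.4  90.5]
166.05609180425952 101.12029741964587
```

The pad is at (495,-124,140), consistent to within about 3 mm. I'll go over it and down to just above the surface.

```bash
python3 -m handwheel '[[-0.0105,-0.013,0,0],[-0.0105,-0.013,0,0],[0,0,0.025,0],[0,0,0.025,0],[0,0,0.02,0],[0,0,0.01,0],[0,0,0,0]]'
python3 - <<'E'
from h import *
a=r.snapshot("wrist")[160:440,180:420];b=r.snapshot("side")[270:370,260:380]
a=cv2.resize(a,(400,467));b=cv2.resize(b,(400,333));o=np.zeros((467,800,3),np.uint8);o[:,:400]=a;o[:333,400:]=b
cv2.imwrite("pics/w2.png",np.clip(o[:,:,::-1]*1.6,0,255).astype(np.uint8))
E
```

```text
time: 2.9
tool_pos: [494.4, -121.4, 149.9]
tcp_rot: [180.0, -0.1, 165.6]
ft_force: [0.1, 0.4, 0.0]
finger_gap: -0.1
grip_force: 0.4
```

View pics/w2.png

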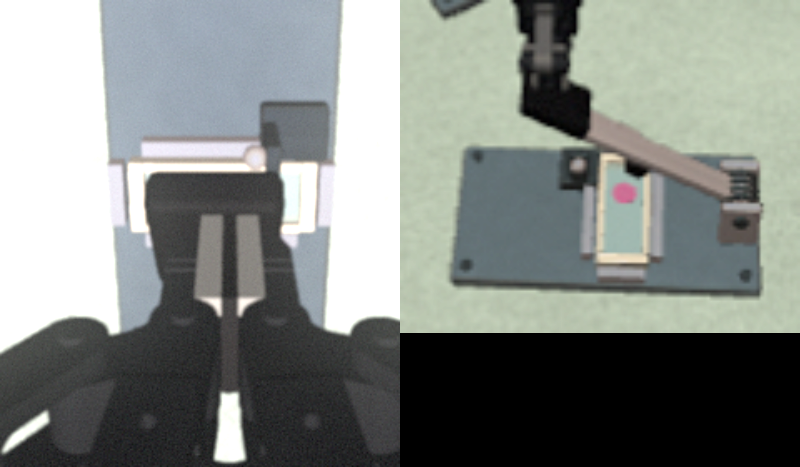

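The fingertips stand above the pad, about 3 mm off centre towards tool +y, and nothing is touching. I'll correct by -3 mm in y and press along the lever's arc, half way first.

```bash
python3 -m handwheel '[[0,-0.003,0.005,0],[0,0,0.005,0],[0.0045,0,0.006,0],[0.0045,0,0.006,0],[0.004,0,0.0065,0],[0.004,0,0.0065,0],[0.0035,0,0.007,0],[0.003,0,0.0065,0]]'
```

```text
time: 3.8
tool_pos: [471.2, -118.3, 102.2]
tcp_rot: [180.0, -0.0, 165.7]
ft_force: [2.1, -1.6, 1.7]
finger_gap: 0.2
grip_force: 0.8
```

```bash
python3 -m handwheel '[[0.0025,0,0.007,0],[0.0025,0,0.007,0],[0.002,0,0.007,0],[0.002,0,0.007,0]]'
python3 - <<'E'
from h import *
a=r.snapshot("wrist")[160:440,180:420];b=r.snapshot("side")[270:370,260:380]
a=cv2.resize(a,(400,467));b=cv2.resize(b,(400,333));o=np.zeros((467,800,3),np.uint8);o[:,:400]=a;o[:333,400:]=b
cv2.imwrite("pics/w3.png",np.clip(o[:,:,::-1]*1.6,0,255).astype(np.uint8))
E
```

```text
time: 4.2
tool_pos: [463.3, -116.4, 74.8]
tcp_rot: [-180.0, 0.1, 165.7]
ft_force: [-0.4, -0.3, 15.8]
finger_gap: 0.1
grip_force: 7.6
```

View pics/w3.png

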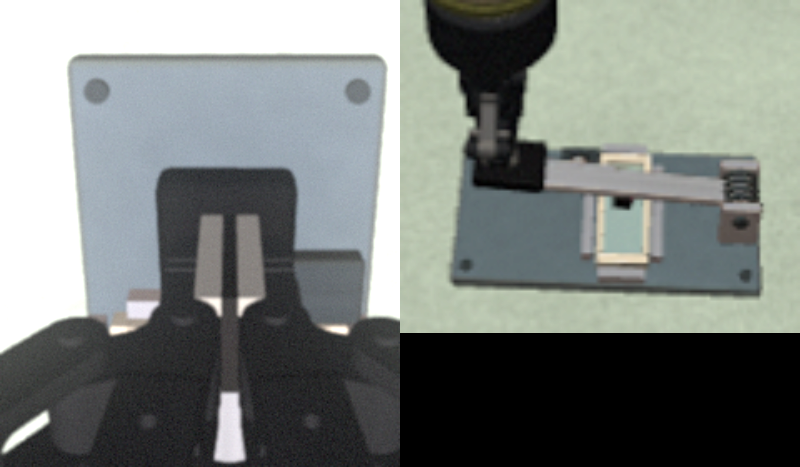

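The fingers are still well on the pad, and the lever is nearly level with the catch starting to resist (16 N). I'll continue to the stop.

```bash
python3 -m handwheel '[[0.001,0,0.005,0],[0.001,0,0.005,0],[0.0005,0,0.003,0],[0,0,0.002,0],[0,0,0,0]]'
```

```text
time: 4.8
tool_pos: [459.6, -115.4, 59.0]
tcp_rot: [180.0, -0.1, 165.7]
ft_force: [0.7, -0.4, -0.2]
finger_gap: 0.1
grip_force: 0.0
```

```bash
python3 -m handwheel '[[0,0,0.001,0],[0,0,0.001,0],[0,0,0,0]]'
```

```text
time: 5.1
tool_pos: [459.6, -115.3, 57.6]
tcp_rot: [180.0, -0.1, 165.7]
ft_force: [-2.9, 1.5, 4.5]
finger_gap: 0.2
grip_force: 2.2
```

```bash
python3 -m handwheel '[[0,0,0.001,0],[0,0,0,0]]'; python3 -m handwheel '[[0,0,-0.005,0],[0,0,-0.02,0],[0,0,-0.04,0],[0,0,-0.04,0],[0.04,0,-0.03,0],[0.04,0,0,0],[0.04,0,0,0],[0,0,0,0],[0,0,0,0]]'
python3 - <<'E'
from h import *
a=r.snapshot("scene")[150:310,190:430];b=r.snapshot("side")[210:370,240:400]
a=cv2.resize(a,(450,300));b=cv2.resize(b,(350,350));o=np.zeros((350,800,3),np.uint8);o[:300,:450]=a;o[:,450:]=b
cv2.imwrite("pics/w4.png",np.clip(o[:,:,::-1]*1.6,0,255).astype(np.uint8))
E
```

```text
time: 5.3
tool_pos: [459.6, -115.3, 57.1]
tcp_rot: [180.0, -0.1, 165.7]
ft_force: [-6.9, 2.5, 9.7]
finger_gap: 0.0
grip_force: 5.0
time: 6.2
tool_pos: [344.2, -85.9, 192.3]
tcp_rot: [-180.0, 0.2, 165.6]
ft_force: [-0.5, 0.5, -0.7]
finger_gap: 0.2
grip_force: 0.0
```

View pics/w4.png

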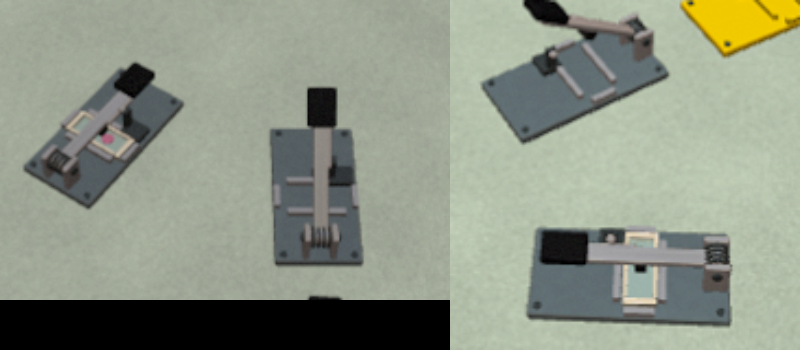

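The picture shows the loaded lever level and held down, the carrier still in its bed, the spare lever up and the robot clear of everything.

```bash
python3 -c "
from bench import r
print(r.hand_in())"
```

```text
the job is handed in; nothing more can be done
None
```

I pressed the loaded clamp's lever down until its catch held it and let go; the last picture shows it staying down, the carrier still in its bed and the spare lever up, and I handed the job in after about 6 s with no verdict shown.

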